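# Trip-check a ratchet sample press, then pump it onto the sample and hold

## Robot

A 6-joint arm with a two-finger parallel gripper is mounted at the origin on the work surface. World frame = base frame: x ahead of the robot, y to its left, z up, the work surface at z = 0. Lengths are in mm, angles in rad, forces in N, time in s.
With the tool pointing down it reaches from about 350 to 775 mm from the base axis. Payload 5.5 kg.
Tool frame: the origin (TCP) lies at the very end of the fingers, on their centre line; the grasp point (between the pads) lies 19 mm behind it; z points along the fingers, y is the direction in which the jaws open and shut (so a half turn about z gives the same grasp; the last joint's range is limited). The gripper opens to 85 mm and grips with 20 to 120 N. Pads are 22 mm wide; open, the fingers measure 114 mm over their backs; the gripper's body (76 mm by 85 mm) begins 54 mm behind the grasp point. The pads swing forward as they close: fully open they stand 13 mm farther back than shut.
Start: joints at [1.173, 0.313, 0.046, 1.304, 0, 1.431], TCP at [146.622, 556.034, 231.323] pointing down, gripper open.
Joint ranges: [-2.76, 2.76], [-0.86, 1.69], [-1.03, 1.26], [-2.2, 2.34], [-1.47, 1.5], [-3.14, 3.14]. Speed limits (rad/s): [2.57, 2.57, 3.14, 3.14, 3.14, 3.14].

## Interface

Orientations are given as a unit quaternion [x, y, z, w].
In Python, from plant import manip, optics, finish_job gives the robot as it stands.
- The arm moves only by the shell command python3 -m inch 'ROWS' [OPENING] [FORCE]. ROWS is text: rows parted by semicolons, each of 6 numbers parted by spaces: the shift along the tool's x, y, z in cm, then the turn, a rotation vector about the tool's x, y, z in rad. In form: dx dy dz wx wy wz; .... A call has 1 to 20 rows; each row is the pose to reach, as a shift and turn from the pose commanded when the call began, along the tool's axes at that moment; what a row does not reach only later rows make up. A row lasts 1/12 s, in which the tool goes at most 41.7 mm and 7.16 degrees, less where a joint would pass 70% of its speed; a pose out of reach is approached as far as the arm can. A call with a gripper value outside its range is refused whole. OPENING is the closure, from -1 (fully open) to 1 (shut), set as the call begins (- or left out, the last holds). The fingers move at their own pace and stop on an object; FORCE is the grip in N (left out, the last holds). Time passes only in rows, so rows that repeat a pose let the fingers close. It gives the time, the measured TCP pose, the force and the opening at its end, in the units of the state.
- manip.get_obs(): the state, without advancing time (a new reading comes with each control period).
- optics.read_camera(name): name is "scene" or "top"; returns (picture, depth): 400x640x3 uint8, red, green, blue; 400x640 float32, mm along the optical axis (not along the pixel's ray), 0 where there is no reading.
- optics.camera_info(name): a dict with "fov_y" (degrees; the focal length in pixels is half the picture's height over the tangent of half this angle, whatever the lens; pixels are square), "cx", "cy" (the principal point, pixels), "dist_coeffs" ([k1, k2, p1, p2, k3] as OpenCV has them; the pictures are not rectified), "world_from_camera" (4x4, takes a point from camera to world coordinates). Camera axes: x right, y down, z forward; pixel columns grow to the right and rows downward; lengths in mm; the calibration is good to about 2 mm. A picture is of the moment at which its call begins. camera_info takes no time and is no camera call.
- finish_job(): hands the job in, once; it reports no verdict.
The state is a dict: "time": time; "joint_positions": joint angles; "qvel": joint speeds; "joint_torque": joint torques, N m; "tcp_pos": TCP position; "orientation": TCP orientation; "force": force on the tool from outside, world axes, zero at the start; "moment": the same for the moment, N m; "gripper_width": opening from 0.0 (shut) to 1.0 (fully open).
Only numpy, scipy, OpenCV 4.12 (cv2) and the standard library are available. Lean on these libraries where they do the work, as an engineer would, in place of code of your own. Each camera call takes 0.05 s, during which the arm holds its last target.

## Task

First check the sample press's safety trip: push the yellow test button so that the red lever drops, then lift the red lever back up until it stays upright. Then pump the blue-padded handle with the fingers, stroke after stroke, until the foot of the ram touches the orange sample block, and finish while holding the handle pressed down so that the foot squeezes the block with about 11 newtons (sprung shaft pushed in about 9 mm: white band gone, green band part gone, red band still in view). Never crush the block, do not push the ram itself or the block, and leave the other things on the bench where they stand.

Things in the scene. Friction and masses are not known exactly. Their poses are not given: they have to be found in the camera images.
- press: Fixed bench press, front to its own -x, z up; origin on the bench under the middle of its light blue base (200 x 185 x 60 mm high). Pale head, top at z=223, 72 mm wide, over a steel plate 112 mm across, top z=68, centred at x=-30, y=0 mm (the ram's upright axis). On its left a grey trip unit, 100 x 125 mm, top z=75, centred at x=-40, y=162, carries button and red lever.
- button_top (a point): Centre of the top face of the yellow test button (26 mm across, stands 12 mm above the trip unit), at press x=-50, y=120, z=87 mm. Pushed straight down 7 mm, it takes 0.5 N to start and about 3 N at the bottom. At about 3 mm it tips the red lever over.
- test_button (a joint): How far the button is down, m: 0 out, 0.007 fully in; springs back.
- trip_lever (a joint): Red lever, rad: 0 upright (leans 0.18 back to press +x, rests there by its weight), 0.78 dropped (leans 0.6 forward to press -x). Pivot at press x=-30, y=200, z=84 mm, axis along press y. Over-centre at 0.18: below it falls back to 0, above to 0.78. Lift it by pushing its rod or knob from the front towards press +x; 1 N at the knob does it.
- trip_knob (a point): Centre of the red ball knob (24 mm across) on the trip lever's 8 mm rod, 58 mm from the pivot. Upright at press x=-20, z=141 mm; dropped at x=-63, z=132 mm; y=200 mm always.
- handle_top (a point): Centre of the top face of the round blue pad (42 mm across, 9 mm thick) at the front end of the pump handle, 115 mm from the handle's pivot at press x=-30, y=0, z=205 mm (axis along press y). Handle up: about press x=-141, z=234 mm; fully down it is about 48 mm lower.
- handle_angle (a joint): Pump handle angle, rad: 0 up, grows as it is pushed down, 0.42 hard stop. A spring lifts it back to 0 when let go; pushing takes about 3 to 9 N at the pad. A ratchet feeds the ram 33 mm per rad of down stroke once a tooth bites (teeth every 5 mm, so up to 5 mm of feed may be lost first): a full stroke feeds about 10 mm, 14 at most. Let it return to the top before the next stroke.
- ram_travel (a joint): How far the ram (toothed steel rod) is down, m, 0 to 0.052; starts at 0 to 0.014. At 0 the foot is 34 mm above the block's top. When the handle is let go the ram stays, except that the tip's spring pushes it back up until under 6 N of squeeze is left: a good squeeze lasts only while the handle is held.
- tip_spring (a joint): How far the sprung shaft of the foot is pushed up into the ram, m: 0 free, 0.020 at most; 1.2 N per mm. Bands on the shaft from the top: white 5 mm, then green 10 mm, then red 9 mm; they vanish into the ram in that order.
- ram: The ram: toothed steel rod through the head, 26 mm tube below it, and the sprung tip it carries. Its origin lies on its axis, on the bench while its travel is 0.
- tip: Sprung shaft of the ram (13 mm thick) with a round steel foot at its lower end, 20 mm across, 6 mm thick, on the ram's axis. Its origin lies 116 mm straight below the underside of the foot.
- handle: The pump handle: aluminium fork with the blue pad at its front end (see handle_top); origin on its pivot.
- tip_end (a point): Centre of the foot's underside.
- sample: Orange sample block, 26 x 26 x 14 mm, 20 g, lying loose on the steel plate under the foot; origin at the centre of its underside. Fragile: over 20 N from the foot crushes it.
- wash_bottle: White bottle, red cap, 66 mm across, 170 mm tall, bystander; origin at the centre of its underside.
- amber_jar: Amber jar, black cap, 60 mm across, 85 mm tall, bystander; origin at its underside.
- beaker: Glass beaker, 76 mm across, 95 mm tall, bystander; origin at its underside.
- spare_a: Spare orange block like the sample, lying on the bench, bystander.
- spare_b: Spare grey block, 26 x 26 x 14 mm, on the bench, bystander.
- scoop: Steel lab scoop like a spoon, 180 mm long, lying on the bench, bystander; origin at the middle of its underside.

How it is judged:
By the outcome, as a careful person would: the job done as asked, in the order asked, and still so for the second after the job is handed in, while the arm keeps its last pose, push and grip.
It also fails if it takes over 64 s, if anything falls off the work surface, if the arm or the gripper's body presses on something with over 40 N, if the wrist force passes 120 N, or if a joint passes its speed limit or range.

## Working session

There is one attempt and no reset: what is moved stays moved. The work goes in short steps, Python scripts to look and compute and a shell command to move; the robot and the scene stay as the last step left them, time stands still between calls to the robot, and variables do not carry over. Pictures are saved under pics/ and viewed, and the job is handed in when it is done.

```bash
ls; mkdir -p pics
python3 - <<'E'
from plant import manip, optics
import cv2, numpy as np
np.set_printoptions(precision=4,suppress=True)
for n in("scene","top"):
    p,d=optics.read_camera(n); cv2.imwrite(f"pics/{n}0.png",p[:,:,::-1]); np.save(f"{n}0.npy",d); print(optics.camera_info(n))
o=manip.get_obs()
for k,v in o.items(): print(k,v)
E
```

```text
pics
{'fov_y': 54.76345590750174, 'cx': 320.45832344523336, 'cy': 195.7660123080121, 'dist_coeffs': array([-0.0583,  0.    ,  0.    ,  0.    ,  0.    ]), 'world_from_camera': array([[  -0.7166,    0.5788,   -0.3893,  924.7831],
       [   0.6973,    0.6073,   -0.3806,  426.3487],
       [   0.0162,   -0.5442,   -0.8388, 1006.4873],
       [   0.    ,    0.    ,    0.    ,    1.    ]])}
{'fov_y': 49.87889813362709, 'cx': 319.84150545178903, 'cy': 191.78182818579856, 'dist_coeffs': array([-0.098,  0.   ,  0.   ,  0.   ,  0.   ]), 'world_from_camera': array([[  -0.0193,   -0.9948,    0.1003,  441.5593],
       [  -0.9998,    0.0202,    0.0083,   10.5646],
       [  -0.0102,   -0.1001,   -0.9949, 1256.8005],
       [   0.    ,    0.    ,    0.    ,    1.    ]])}
time 0.1
joint_positions [1.1734 0.3139 0.0451 1.3036 0.     1.4312]
qvel [ 0.0003 -0.0026  0.0014  0.0016  0.     -0.0002]
joint_torque [  0.0032 -48.1724  29.9244   0.0128  -0.0002   0.    ]
tcp_pos [146.4178 555.5769 230.5011]
orientation [ 0.1286  0.9917 -0.0008 -0.0002]
force [ 0.0165 -0.6931 -0.9352]
moment [ 0.0167 -0.0091  0.0038]
gripper_width 1.0040847182645554
```

View pics/scene0.png

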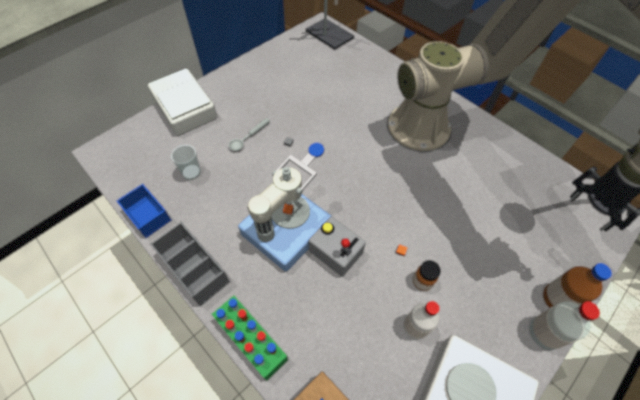

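View pics/top0.png

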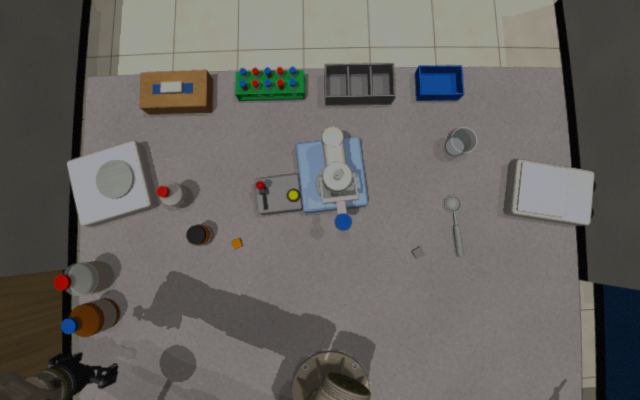

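The scene view shows the blue pad at about (316,150), the yellow button at (328,228) and the red knob at (345,243). In the top view they are at (343,222), (293,195) and (260,185). The press front faces the robot. Next I triangulate these points.

```bash
cat > h.py <<'E'
import cv2, numpy as np
from plant import manip, optics
np.set_printoptions(precision=3,suppress=True)
def K(i):
    f=200/np.tan(np.radians(i['fov_y']/2)); return np.array([[f,0,i['cx']],[0,f,i['cy']],[0,0,1]])
def ray(n,uv):
    i=optics.camera_info(n); p=cv2.undistortPoints(np.array([[uv]],float),K(i),i['dist_coeffs'])[0,0]
    T=i['world_from_camera']; d=T[:3,:3]@np.array([p[0],p[1],1]); return T[:3,3],d/np.linalg.norm(d)
def plane(n,uv,z):
    o,d=ray(n,uv); return o+d*(z-o[2])/d[2]
def proj(n,P):
    i=optics.camera_info(n); T=np.linalg.inv(i['world_from_camera'])
    return cv2.projectPoints(np.array([P],float),cv2.Rodrigues(T[:3,:3])[0],T[:3,3],K(i),i['dist_coeffs'])[0][0,0]
def tri(a,b):
    o1,d1=ray("scene",a);o2,d2=ray("top",b)
    s=np.linalg.lstsq(np.c_[d1,-d2],o2-o1,rcond=None)[0]
    p,q=o1+s[0]*d1,o2+s[1]*d2; return (p+q)/2,np.linalg.norm(p-q)
def blob(img,box,f):
    x0,y0,x1,y1=box; c=img[y0:y1,x0:x1].astype(int); m=f(c[...,0],c[...,1],c[...,2]).astype(np.uint8)
    n,l,s,ce=cv2.connectedComponentsWithStats(m)
    if n<2: return None
    k=1+np.argmax(s[1:,4]); return ce[k]+[x0,y0],s[k]
def snap(n,name,box=None,sc=1):
    p,d=optics.read_camera(n); q=p[:,:,::-1]
    if box: q=q[box[1]:box[3],box[0]:box[2]]
    cv2.imwrite(f"pics/{name}.png",cv2.resize(q,None,fx=sc,fy=sc,interpolation=cv2.INTER_CUBIC)); return p,d
blue=lambda r,g,b:(b>120)&(b-r>90)&(b-g>60)
yel=lambda r,g,b:(r>120)&(g>120)&(b<90)
red=lambda r,g,b:(r>120)&(g<70)&(b<80)
lb=lambda r,g,b:(b>140)&(b-r>30)&(b-r<110)&(g>100)
E
python3 - <<'E'
from h import *
S=cv2.imread("pics/scene0.png")[:,:,::-1];T=cv2.imread("pics/top0.png")[:,:,::-1]
R={}
for nm,f,a,b in(("pad",blue,(300,135,335,165),(325,205,360,240)),("btn",yel,(315,215,342,240),(280,185,305,205)),("knob",red,(335,232,356,252),(250,177,272,195))):
    x=blob(S,a,f);y=blob(T,b,f);R[nm]=tri(x[0],y[0]);print(nm,x,y,R[nm],plane("top",y[0],{"pad":234,"btn":87,"knob":141}[nm]))
for nm in R: pass
# press yaw fit: press pts
P=np.array([[-141,0],[-50,120],[-20,200]],float)
z=[234,87,141]
W=np.array([R[k][0][:2] for k in("pad","btn","knob")])
a=P-P.mean(0);b=W-W.mean(0)
th=np.arctan2((a[:,0]*b[:,1]-a[:,1]*b[:,0]).sum(),(a*b).sum());c,s=np.cos(th),np.sin(th);Rm=np.array([[c,-s],[s,c]])
t=W.mean(0)-Rm@P.mean(0);print("yaw",th,"t",t,"res",W-(P@Rm.T+t))
for nm,q in(("jar",(199,234)),("spA",(237,243)),("wash",(172,195)),("spB",(418,252))): print(nm,plane("top",q,20))
cv2.imwrite("pics/c0.png",cv2.resize(S[140:280,230:380,::-1],None,fx=4,fy=4,interpolation=cv2.INTER_CUBIC))
cv2.imwrite("pics/t0.png",cv2.resize(T[120:250,240:380,::-1],None,fx=4,fy=4,interpolation=cv2.INTER_CUBIC))
E
```

```text
pad (array([315.993, 149.089]), array([  9,   8,  15,  13, 146], dtype=int32)) (array([342.942, 221.259]), array([ 11,   9,  15,  15, 189], dtype=int32)) (array([473.651, -34.941, 233.972]), np.float64(1.360356680348387)) [473.194 -34.434 234.   ]
btn (array([327.217, 227.35 ]), array([ 7,  9, 11,  8, 60], dtype=int32)) (array([292.814, 194.559]), array([ 9,  6,  9,  8, 59], dtype=int32)) (array([554.053,  93.99 ,  84.207]), np.float64(1.4078303322020036)) [553.323  94.32   87.   ]
knob (array([345.045, 242.727]), array([ 7,  8,  8,  7, 44], dtype=int32)) (array([259.222, 184.667]), array([ 6,  5,  7,  7, 36], dtype=int32)) (array([576.306, 177.006, 144.087]), np.float64(2.1858686136139487)) [575.98  178.313 141.   ]
yaw 0.0928810243982253 t [614.593 -20.999] res [[-0.55  -0.865]
 [ 0.374  0.143]
 [ 0.177  0.722]]
jar [450.474 373.063  20.   ]
spA [423.02  261.913  20.   ]
wash [565.537 454.606  20.   ]
spB [ 387.205 -256.886   20.   ]
```

View pics/c0.png

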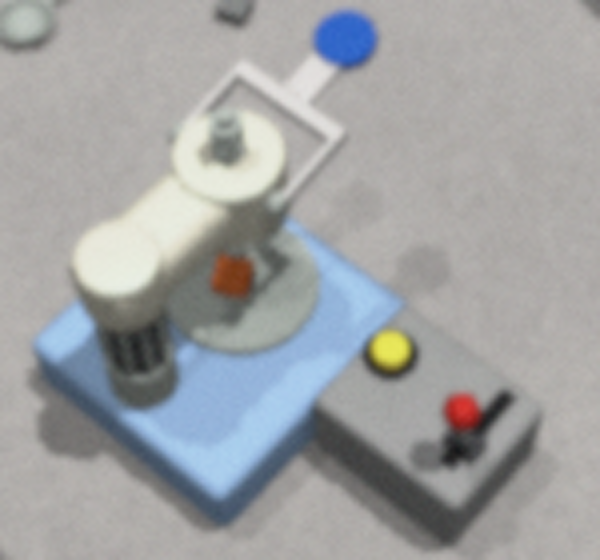

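View pics/t0.png

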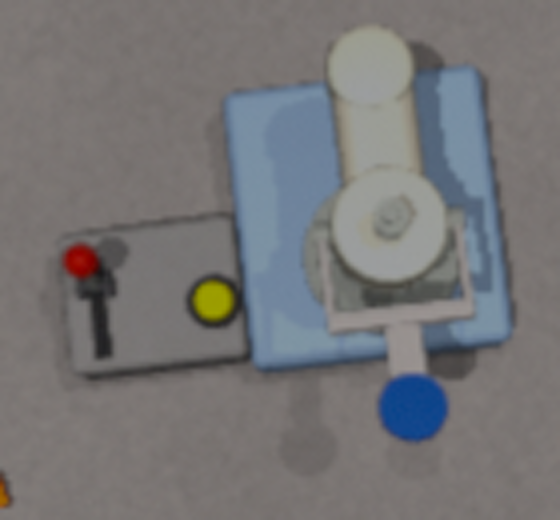

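The fit is good, with residuals under 1 mm: press yaw is 0.093 rad and its origin is at (614.6, -21.0). Next I work out the move to a point above the button, with the tool turned to the press axes.

```bash
cat >> h.py <<'E'
from scipy.spatial.transform import Rotation as Ro
YAW=0.0929; T0=np.array([614.6,-21.0,0])
def W(p):
    return Ro.from_euler('z',YAW).apply(p)+T0
def pressT(w): return Ro.from_euler('z',-YAW).apply(np.array(w)-T0)
# desired orientation: tool x = press -x, tool y = press y, z down
RD=Ro.from_euler('z',YAW)*Ro.from_matrix(np.array([[-1,0,0],[0,1,0],[0,0,-1.]]))
def delta(p,rot=True):
    o=manip.get_obs(); R=Ro.from_quat(o['orientation'])
    d=R.inv().apply(W(p)-o['tcp_pos'])/10
    print("d cm",d,"rotvec",(R.inv()*RD).as_rotvec(),"press tcp",pressT(o['tcp_pos']))
E
python3 -c "
from h import *
delta([-50,120,140]); delta([-50,120,230])"
```

```text
d cm [-51.155 -34.249   9.093] rotvec [-0.002 -0.001 -0.351] press tcp [-412.676  617.522  230.501]
d cm [-51.153 -34.263   0.093] rotvec [-0.002 -0.001 -0.351] press tcp [-412.676  617.522  230.501]
```

```bash
python3 -m inch '-51.1 -34.2 0 0 0 -0.351; -51.1 -34.2 0 0 0 -0.351; -51.1 -34.2 0 0 0 -0.351; -51.1 -34.2 0 0 0 -0.351; -51.1 -34.2 0 0 0 -0.351; -51.1 -34.2 0 0 0 -0.351; -51.1 -34.2 0 0 0 -0.351; -51.1 -34.2 0 0 0 -0.351; -51.1 -34.2 0 0 0 -0.351; -51.1 -34.2 0 0 0 -0.351; -51.1 -34.2 0 0 0 -0.351; -51.1 -34.2 0 0 0 -0.351; -51.1 -34.2 0 0 0 -0.351; -51.1 -34.2 0 0 0 -0.351; -51.1 -34.2 0 0 0 -0.351; -51.1 -34.2 0 0 0 -0.351; -51.1 -34.2 0 0 0 -0.351; -51.1 -34.2 0 0 0 -0.351' 1 20; python3 -c "
from h import *
delta([-50,120,100]);print(manip.get_obs()['joint_positions'])"
```

```text
time: 1.6
tcp_pos: [552.9, 94.9, 230.6]
orientation: [-0.046, 0.999, 0.0, -0.001]
force: [0.0, -0.2, -0.7]
gripper_width: 0.001
d cm [-0.091 -0.122 13.059] rotvec [ 0.001 -0.002 -0.   ] press tcp [-50.657 121.152 230.593]
[ 0.027  0.288  0.009  1.294  0.    -0.066]
```

```bash
python3 -m inch '-0.1 -0.1 4 0 0 0; -0.1 -0.1 8 0 0 0; -0.1 -0.1 11 0 0 0; -0.1 -0.1 12.5 0 0 0;-0.1 -0.1 13.3 0 0 0;-0.1 -0.1 13.3 0 0 0;-0.1 -0.1 13.3 0 0 0'
python3 - <<'E'
from h import *
delta([-50,120,87])
snap("scene","s1",(260,130,400,270),4)
E
```

```text
time: 2.18
tcp_pos: [554.5, 95.1, 99.1]
orientation: [-0.047, 0.999, 0.0, 0.0]
force: [-0.2, 0.8, -0.2]
gripper_width: 0.001
d cm [ 0.096 -0.118  1.21 ] rotvec [0.    0.001 0.002] press tcp [-49.053 121.182  99.099]
```

View pics/s1.png

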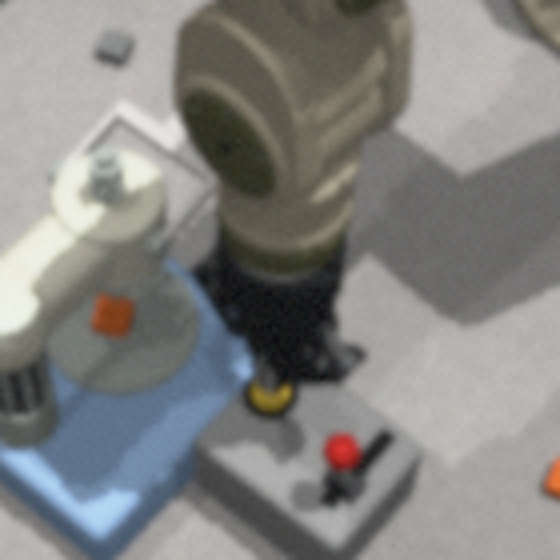

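The fingers are right over the yellow button at about (327,228), and the lever is still upright. Pressing now.

```bash
python3 -m inch '0.05 -0.1 0.8 0 0 0; 0.05 -0.1 1.2 0 0 0; 0.05 -0.1 1.5 0 0 0; 0.05 -0.1 1.7 0 0 0;0.05 -0.1 1.75 0 0 0;0.05 -0.1 1.75 0 0 0;0.05 -0.1 1.75 0 0 0;0.05 -0.1 1.75 0 0 0;0.05 -0.1 1.75 0 0 0;0.05 -0.1 1.75 0 0 0;0.05 -0.1 1.75 0 0 0'
python3 - <<'E'
from h import *
delta([-50,120,87])
snap("scene","s2",(260,130,400,270),4)
E
```

```text
time: 3.15
tcp_pos: [554.4, 93.1, 80.9]
orientation: [-0.047, 0.999, -0.0, 0.0]
force: [1.4, -0.3, 1.6]
gripper_width: 0.002
d cm [ 0.062  0.083 -0.608] rotvec [-0.  0.  0.] press tcp [-49.373 119.169  80.925]
```

View pics/s2.png

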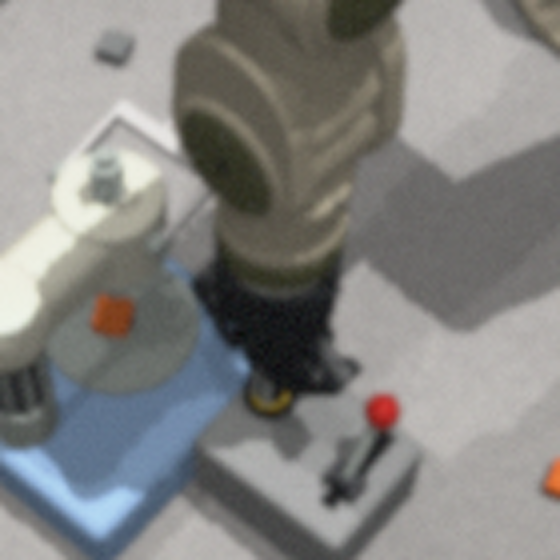

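The lever has dropped, with the knob now at crop (383,410) towards the front. Next I raise, move in front of the knob and push it back.

```bash
python3 -m inch '0 0 -3 0 0 0; 0 0 -6 0 0 0; 0 0 -9 0 0 0; 3 4 -9 0 0 0; 5.6 8.1 -9 0 0 0; 5.6 8.1 -9 0 0 0;5.6 8.1 -6 0 0 0; 5.6 8.1 -3.9 0 0 0; 5.6 8.1 -3.9 0 0 0;5.6 8.1 -3.9 0 0 0'
python3 - <<'E'
from h import *
delta([-46,200,120])
p,d=snap("scene","s3",(260,130,400,270),4)
E
```

```text
time: 4.03
tcp_pos: [489.1, 168.3, 118.7]
orientation: [-0.047, 0.999, -0.0, -0.002]
force: [1.1, 0.6, 0.8]
gripper_width: 0.001
d cm [-6.139 -0.018 -0.159] rotvec [-0.    -0.004  0.001] press tcp [-107.393  200.148  118.675]
```

View pics/s3.png

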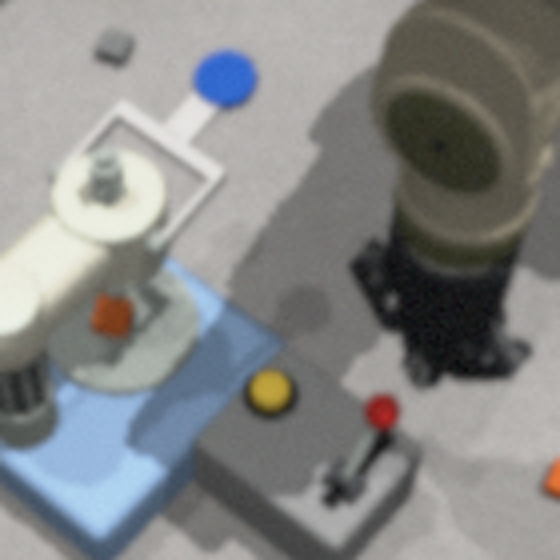

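```bash
python3 -m inch '-1 0 -0.1 0 0 0; -2 0 -0.1 0 0 0; -2.8 0 -0.1 0 0 0; -3.5 0 -0.1 0 0 0; -4.2 0 -0.2 0 0 0;-4.9 0 -0.2 0 0 0; -5.5 0 -0.2 0 0 0; -5.9 0 -0.2 0 0 0; -6.1 0 -0.2 0 0 0;-6.1 0 -0.2 0 0 0;-6.1 0 -0.2 0 0 0; -6.1 0 -0.2 0 0 0'
python3 - <<'E'
from h import *
delta([-46,200,120])
p,d=snap("scene","s4",(260,130,400,270),4)
E
```

```text
time: 5.08
tcp_pos: [551.2, 174.2, 121.7]
orientation: [-0.047, 0.999, 0.0, -0.0]
force: [-1.2, 0.3, -0.4]
gripper_width: 0.001
d cm [ 0.102 -0.028  0.17 ] rotvec [ 0.    -0.001  0.   ] press tcp [-44.976 200.281 121.696]
```

View pics/s4.png

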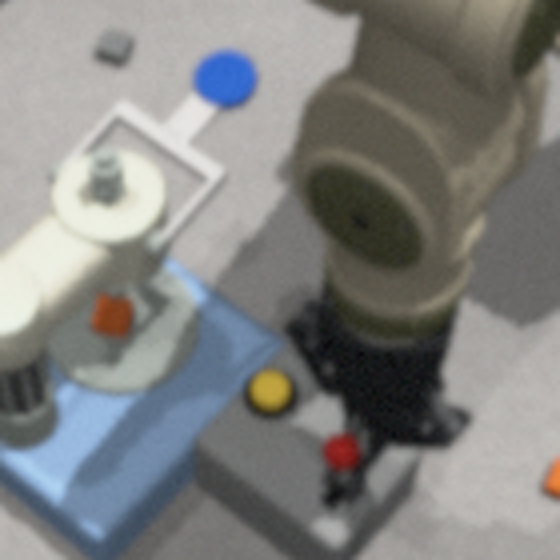

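The knob is back at its original crop position (342,452). Next I back off, go above the blue pad and check the lever from there.

```bash
python3 -m inch '3 0 0 0 0 0; 6 0 0 0 0 0; 6 0 -4 0 0 0; 6 0 -8 0 0 0; 6 0 -12 0 0 0;6 0 -15 0 0 0; 7 -3.5 -15 0 0 0; 8 -7.5 -15 0 0 0; 9 -11.5 -15 0 0 0;9.6 -15.5 -15 0 0 0;9.6 -18.5 -15 0 0 0; 9.6 -20 -15 0 0 0;9.6 -20 -15 0 0 0;9.6 -20 -15 0 0 0'
python3 - <<'E'
from h import *
delta([-141,0,234])
p,d=snap("scene","s5",(240,130,400,270),4)
print(blob(p,(330,225,365,255),red))
E
```

```text
time: 6.3
tcp_pos: [474.4, -34.4, 271.8]
orientation: [-0.045, 0.999, 0.0, 0.0]
force: [-0.3, -0.2, -0.5]
gripper_width: 0.0
d cm [0.014 0.028 3.783] rotvec [ 0.     0.    -0.002] press tcp [-140.857   -0.298  271.829]
(array([345.217, 242.957]), array([12, 15,  8,  7, 46], dtype=int32))
```

View pics/s5.png

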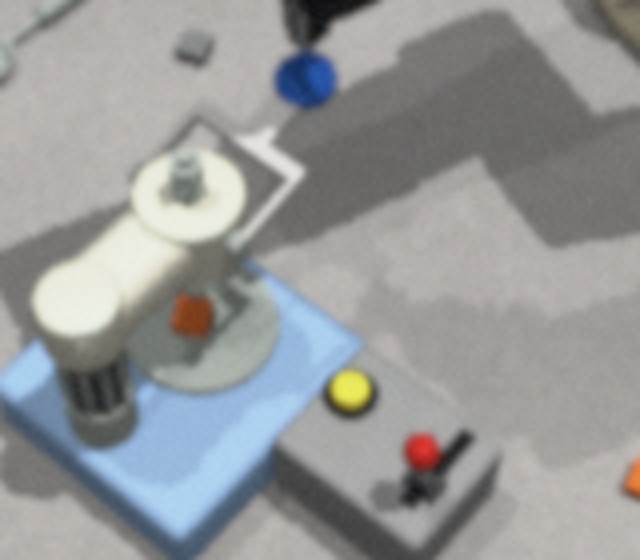

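The lever stays upright, with the knob at the same pixel as at the start. Before pumping I project where the foot, shaft and rod should appear.

Run:
```python
from h import *
for z in(68,75,82,88,100,110,120,140,223,240,260,280):
    a=proj("scene",W([-30,0,z]));print(z,a,(a-[240,130])*4, proj("top",W([-30,0,z])))
p,d=snap("scene","s6",(270,160,310,220),10)
q,e=snap("top","t6",(310,140,370,240),6)
a=d[165:220:3,270:305:2]
i=optics.camera_info("scene");T=i['world_from_camera']
for v in range(166,184,2):
    r=[]
    for u in range(278,296,2):
        o_,dd=ray("scene",(u,v)); zc=d[v,u]; fwd=T[:3,2]; P=o_+dd*zc/(dd@fwd); r.append(round(P[2]))
    print(v,r)
```

```text
68 [290.25 210.12] [200.998 320.481] [335.559 183.111]
75 [290.126 208.843] [200.504 315.372] [335.625 182.807]
82 [290.001 207.552] [200.005 310.207] [335.692 182.499]
88 [289.893 206.434] [199.572 305.734] [335.75  182.233]
100 [289.674 204.166] [198.696 296.662] [335.867 181.692]
110 [289.488 202.242] [197.953 288.97 ] [335.967 181.232]
120 [289.3   200.289] [197.198 281.154] [336.069 180.765]
140 [288.913 196.285] [195.653 265.141] [336.277 179.805]
223 [287.172 178.18 ] [188.688 192.722] [337.227 175.432]
240 [286.785 174.145] [187.139 176.581] [337.44 174.45]
260 [286.315 169.241] [185.26  156.963] [337.701 173.252]
280 [285.829 164.158] [183.315 136.631] [337.971 172.005]
166 [-1, 215, 213, -1, -3, 0, -1, 0, 2]
168 [215, 212, 223, 260, 263, 256, 223, 226, -4]
170 [223, 225, 256, 258, 263, 254, 254, 222, 224]
172 [222, 223, 250, 257, 254, 256, 250, 224, 224]
174 [225, 224, 241, 251, 252, 250, 238, 226, 227]
176 [223, 225, 225, 240, 243, 239, 238, 227, 224]
178 [226, 223, 224, 229, 234, 229, 223, 223, 225]
180 [221, 224, 225, 224, 225, 227, 223, 224, 223]
182 [223, 224, 223, 223, 225, 227, 225, 223, 226]
```

View pics/s6.png

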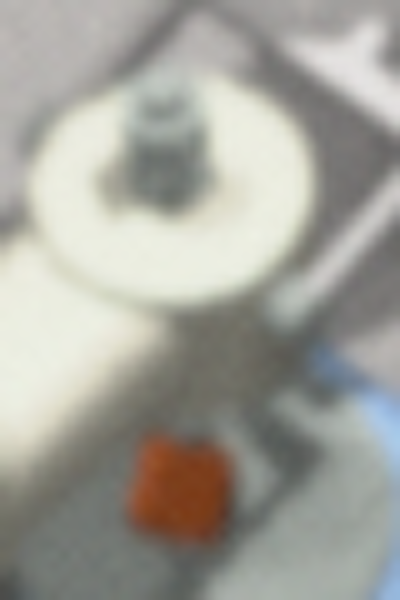

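View pics/t6.png

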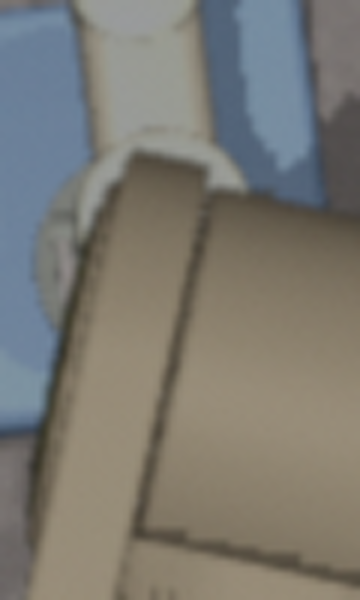

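The foot is mostly hidden under the head, and only the block shows at about (288,208). The rod top stands near z≈260, which lets me measure travel by depth. First pump stroke.

```bash
cat >> h.py <<'E'
def hz(d,u,v,i=None):
    i=i or optics.camera_info("scene");o,dd=ray("scene",(u,v));return (o+dd*d[v,u]/(dd@i['world_from_camera'][:3,2]))[2]
def rod(d,z=258):
    for _ in range(8):
        c=np.round(proj("scene",W([-30,0,z]))).astype(int)
        h=[hz(d,c[0]+a,c[1]+b) for a in(-2,-1,0,1,2) for b in(-1,0,1)]
        z=.5*z+.5*np.median(h)
    return z
def look(name,n=4):
    zs=[];ps=[]
    for k in range(n):
        p,d=optics.read_camera("scene");ps.append(p.astype(float));zs.append(d)
    d=np.median(zs,0);p=np.mean(ps,0)
    q=p[160:220,265:320,::-1].astype(np.uint8)
    cv2.imwrite(f"pics/{name}.png",cv2.resize(q,None,fx=10,fy=10,interpolation=cv2.INTER_CUBIC))
    o=manip.get_obs();print("t",o['time'],"rod",rod(d),"F",o['force'],"press",pressT(o['tcp_pos']))
    return p,d
E
python3 -c "
from h import *
look('r0')"
python3 -m inch '0.1 0 2 0 0 0;0.1 0 3.4 0 0 0; 0.1 0 4.2 0 0 0;0.1 0 4.8 0 0 0; 0.2 0 5.4 0 0 0; 0.2 0 6 0 0 0; 0.3 0 6.6 0 0 0;0.2 0 7.2 0 0 0;0.2 0 7.7 0 0 0;0.2 0 8 0 0 0;0.2 0 8 0 0 0; 0.2 0 8 0 0 0;0.2 0 8 0 0 0'
python3 -c "
from h import *
look('r1')"
```

```text
t 6.65 rod 261.2161584577811 F [-0.695 -0.194 -0.165] press [-140.439    1.137  271.801]
time: 7.73
tcp_pos: [473.1, -34.1, 192.1]
orientation: [-0.047, 0.999, 0.0, 0.0]
force: [0.2, 1.8, 3.2]
gripper_width: -0.001
t 7.9333 rod 247.72809767965137 F [0.768 2.039 2.595] press [-142.189    0.085  192.044]
```

View pics/r1.png

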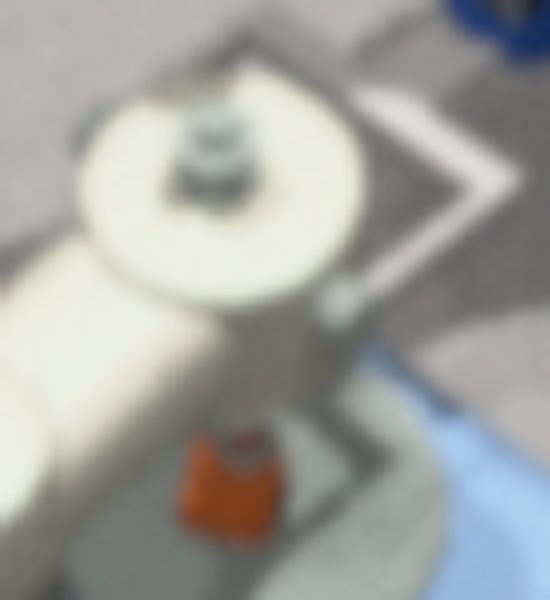

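The ram fed about 12 mm. The grey foot now covers the top of the block at (289,205), with a hint of the red band above it. Releasing to the top.

```bash
python3 -m inch '0 0 -2 0 0 0;0 0 -4 0 0 0; 0 0 -5 0 0 0;0 0 -5 0 0 0;0 0 -5 0 0 0;0 0 -5 0 0 0;0 0 -5 0 0 0'
python3 -c "
from h import *
p,d=look('r2')
print(blob(p.astype(np.uint8),(300,135,335,165),blue))
for v in range(199,210): print(v,[round(hz(d,u,v)) for u in range(284,296)],p[v,286:294].astype(int).tolist())"
```

```text
time: 8.52
tcp_pos: [471.9, -33.9, 240.4]
orientation: [-0.047, 0.999, 0.0, -0.001]
force: [-0.6, 0.7, 1.0]
gripper_width: 0.003
t 8.7167 rod 248.09822879329118 F [-0.208 -0.155 -0.484] press [-142.849    0.266  241.126]
(array([321.6, 148.8]), array([21, 13,  2,  3,  5], dtype=int32))
199 [200, 194, 190, 181, 179, 180, 179, 178, 177, 176, 172, 171] [[109, 108, 99], [107, 106, 97], [107, 106, 96], [109, 107, 98], [110, 109, 99], [110, 108, 99], [110, 109, 100], [110, 109, 100]]
200 [194, 190, 176, 174, 176, 175, 175, 173, 174, 170, 168, 167] [[105, 104, 96], [105, 103, 96], [106, 105, 96], [109, 108, 98], [110, 110, 100], [114, 113, 105], [115, 115, 107], [113, 114, 106]]
201 [190, 171, 170, 172, 170, 170, 170, 168, 168, 168, 167, 67] [[101, 100, 92], [106, 106, 99], [109, 109, 101], [109, 108, 100], [110, 110, 103], [116, 117, 110], [120, 122, 115], [114, 116, 110]]
202 [167, 167, 169, 166, 167, 168, 169, 165, 108, 68, 69, 68] [[102, 99, 93], [105, 102, 97], [109, 105, 100], [108, 104, 97], [106, 101, 96], [108, 105, 100], [112, 115, 110], [114, 118, 113]]
203 [70, 83, 108, 109, 113
[... 512 characters left out ...]
06 [83, 83, 83, 83, 104, 103, 103, 81, 83, 77, 69, 68] [[124, 73, 48], [110, 76, 60], [101, 79, 68], [101, 82, 74], [101, 81, 71], [104, 76, 62], [111, 83, 68], [122, 110, 100]]
207 [82, 83, 84, 82, 84, 82, 84, 84, 83, 72, 68, 71] [[126, 66, 35], [119, 69, 45], [115, 71, 51], [114, 74, 56], [113, 69, 52], [115, 68, 46], [112, 72, 54], [117, 102, 92]]
208 [82, 83, 84, 82, 83, 82, 82, 85, 83, 68, 70, 68] [[125, 62, 27], [123, 63, 31], [121, 63, 31], [121, 65, 36], [121, 63, 34], [117, 60, 31], [109, 67, 46], [108, 94, 85]]
209 [83, 82, 82, 82, 82, 84, 85, 83, 80, 69, 69, 69] [[124, 61, 26], [124, 61, 28], [125, 62, 28], [124, 63, 30], [123, 61, 28], [116, 59, 28], [103, 64, 45], [102, 92, 85]]
```

View pics/r2.png

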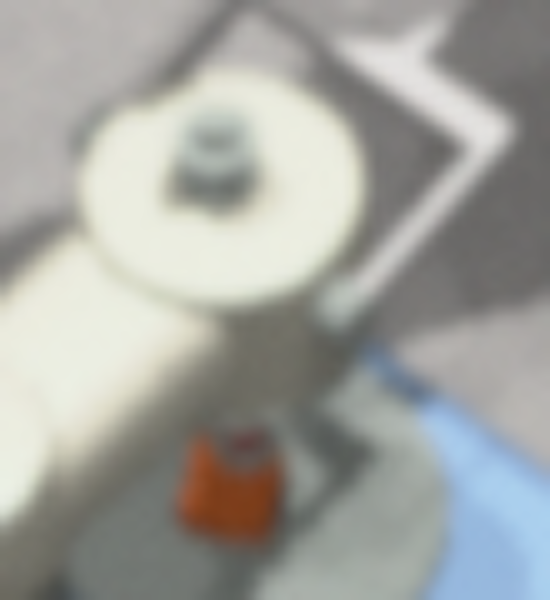

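The depth is clear: the foot's top face is at about z=108 and the block top at 83, so the gap is about 19 mm. Second stroke, then release.

```bash
python3 -m inch '0 0 0.8 0 0 0;0 0 1.4 0 0 0;0 0 2 0 0 0; 0 0 2.6 0 0 0; 0 0 3.2 0 0 0;0 0 3.8 0 0 0;0 0 4.4 0 0 0;0 0 4.9 0 0 0;0 0 4.9 0 0 0; 0 0 4.9 0 0 0'
cat >> h.py <<'E'
def foot(d,p=None):
    for v in range(200,210): print(v,[round(hz(d,u,v)) for u in range(284,295)], "" if p is None else p[v,287:293].astype(int).tolist())
E
python3 -c "
from h import *
p,d=look('r3');foot(d)"
python3 -m inch '0 0 -2 0 0 0;0 0 -4 0 0 0; 0 0 -5 0 0 0;0 0 -5 0 0 0;0 0 -5 0 0 0;0 0 -5 0 0 0;0 0 -5 0 0 0'
python3 -c "
from h import *
p,d=look('r4');foot(d,p)"
```

```text
time: 9.55
tcp_pos: [472.8, -34.0, 192.6]
orientation: [-0.047, 0.999, 0.0, 0.0]
force: [-0.3, -0.1, 3.1]
gripper_width: 0.003
t 9.75 rod 238.85323677650234 F [-0.929 -0.312  1.819] press [-142.398    0.25   193.026]
200 [194, 191, 175, 176, 176, 176, 174, 173, 172, 171, 168] 
201 [189, 170, 170, 170, 173, 170, 170, 170, 168, 168, 167] 
202 [167, 167, 167, 168, 168, 168, 167, 167, 123, 69, 69] 
203 [67, 83, 70, 122, 124, 124, 124, 110, 97, 69, 67] 
204 [81, 83, 97, 103, 108, 109, 106, 103, 97, 69, 68] 
205 [84, 81, 96, 96, 105, 104, 105, 100, 96, 79, 69] 
206 [83, 80, 94, 95, 98, 100, 98, 98, 99, 77, 70] 
207 [84, 83, 83, 95, 95, 98, 98, 96, 94, 73, 67] 
208 [83, 82, 82, 85, 92, 94, 92, 83, 81, 70, 69] 
209 [84, 83, 82, 83, 81, 84, 83, 84, 80, 70, 68] 
time: 10.33
tcp_pos: [472.0, -33.9, 241.5]
orientation: [-0.047, 0.999, 0.0, -0.001]
force: [0.9, -0.4, 0.2]
gripper_width: -0.0
t 10.5333 rod 238.76958475014163 F [ 0.252 -0.77  -0.148] press [-142.846    0.316  242.111]
200 [194, 189, 176, 174, 175, 174, 175, 173, 172, 170, 169] [[106, 105, 96], [107, 106, 96], [109, 109, 99], [109, 
[... 637 characters left out ...]
07, 108, 103]]
205 [81, 85, 98, 98, 102, 103, 105, 100, 97, 81, 69] [[90, 71, 62], [81, 61, 53], [78, 56, 47], [78, 59, 51], [86, 74, 68], [101, 98, 93]]
206 [83, 82, 92, 97, 96, 97, 97, 98, 98, 77, 70] [[95, 74, 66], [90, 68, 63], [87, 59, 56], [87, 66, 61], [89, 79, 74], [97, 92, 85]]
207 [84, 82, 84, 95, 98, 98, 96, 95, 94, 73, 69] [[100, 76, 66], [92, 76, 70], [92, 76, 71], [94, 80, 74], [94, 81, 73], [97, 84, 75]]
208 [82, 84, 80, 83, 92, 94, 95, 83, 81, 69, 68] [[109, 73, 56], [101, 76, 64], [100, 76, 67], [101, 78, 67], [100, 75, 62], [98, 72, 60]]
209 [84, 83, 83, 83, 83, 82, 82, 81, 80, 70, 67] [[116, 65, 38], [115, 69, 48], [113, 69, 50], [111, 69, 47], [108, 66, 44], [97, 65, 50]]
```

View pics/r4.png

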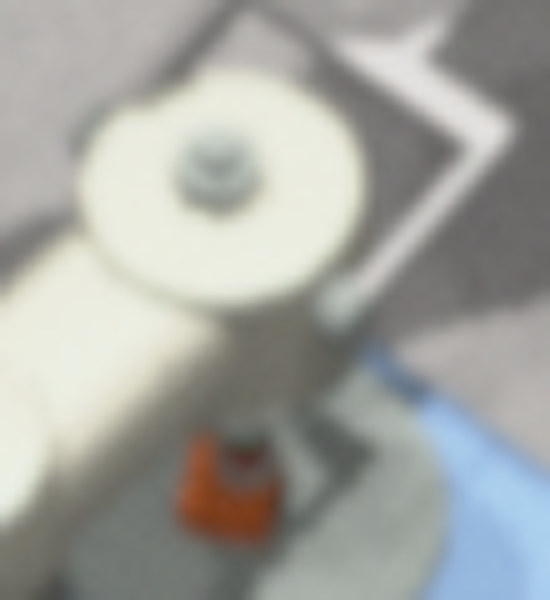

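Foot top is at about 97, so the gap is about 9 mm. The last stroke fed about 10 mm, so one more should just touch the block.

```bash
python3 -m inch '0 0 0.8 0 0 0;0 0 1.4 0 0 0;0 0 2 0 0 0; 0 0 2.6 0 0 0; 0 0 3.2 0 0 0;0 0 3.8 0 0 0;0 0 4.4 0 0 0;0 0 4.9 0 0 0;0 0 4.95 0 0 0; 0 0 4.95 0 0 0'
python3 -c "
from h import *
p,d=look('r5');foot(d)"
python3 -m inch '0 0 -2 0 0 0;0 0 -4 0 0 0; 0 0 -4.8 0 0 0;0 0 -4.8 0 0 0;0 0 -4.8 0 0 0;0 0 -4.8 0 0 0;0 0 -4.8 0 0 0'
python3 -c "
from h import *
p,d=look('r6');foot(d,p)"
```

```text
time: 11.37
tcp_pos: [472.8, -34.0, 193.1]
orientation: [-0.047, 0.999, 0.0, 0.0]
force: [-1.4, 0.4, 2.6]
gripper_width: 0.002
t 11.5667 rod 229.34375530419885 F [-1.716  0.165  3.045] press [-142.424    0.24   193.492]
200 [195, 189, 176, 176, 177, 176, 175, 172, 170, 170, 168] 
201 [191, 172, 170, 171, 171, 170, 169, 168, 167, 168, 167] 
202 [166, 167, 167, 167, 167, 166, 166, 165, 123, 118, 71] 
203 [69, 114, 119, 123, 124, 124, 123, 122, 118, 113, 68] 
204 [83, 83, 114, 117, 118, 118, 118, 116, 114, 70, 69] 
205 [82, 83, 85, 96, 114, 113, 114, 99, 89, 80, 69] 
206 [83, 83, 88, 88, 98, 98, 98, 95, 88, 77, 68] 
207 [83, 84, 88, 89, 93, 95, 92, 90, 91, 72, 67] 
208 [83, 84, 83, 89, 88, 89, 88, 89, 88, 70, 69] 
209 [84, 83, 83, 84, 88, 88, 88, 86, 82, 68, 69] 
time: 12.15
tcp_pos: [472.0, -33.9, 240.0]
orientation: [-0.047, 0.999, 0.0, -0.001]
force: [0.7, 0.8, 0.2]
gripper_width: -0.001
t 12.35 rod 228.95684583493133 F [-0.345 -0.094 -0.432] press [-142.823    0.293  240.656]
200 [194, 191, 175, 174, 174, 175, 175, 173, 173, 172, 168] [[106, 106, 97], [107, 107, 97], [107, 106, 97],
[... 637 characters left out ...]
, 85, 81], [99, 100, 94]]
205 [82, 83, 83, 98, 114, 114, 112, 100, 87, 82, 68] [[92, 80, 72], [76, 77, 70], [75, 79, 72], [73, 75, 68], [81, 75, 71], [97, 94, 89]]
206 [82, 82, 88, 89, 96, 98, 99, 96, 89, 78, 67] [[93, 74, 64], [78, 66, 58], [72, 65, 55], [74, 63, 55], [81, 68, 63], [93, 89, 85]]
207 [82, 83, 88, 87, 91, 93, 94, 89, 89, 71, 72] [[95, 74, 66], [83, 65, 58], [80, 56, 50], [82, 60, 53], [85, 69, 65], [92, 89, 84]]
208 [83, 82, 85, 90, 90, 89, 90, 90, 88, 69, 68] [[96, 77, 67], [89, 73, 68], [89, 71, 66], [89, 71, 67], [87, 76, 72], [85, 81, 77]]
209 [83, 84, 83, 83, 89, 87, 87, 86, 82, 70, 67] [[104, 75, 61], [98, 77, 69], [97, 78, 72], [92, 77, 69], [88, 75, 69], [84, 76, 69]]
```

View pics/r6.png

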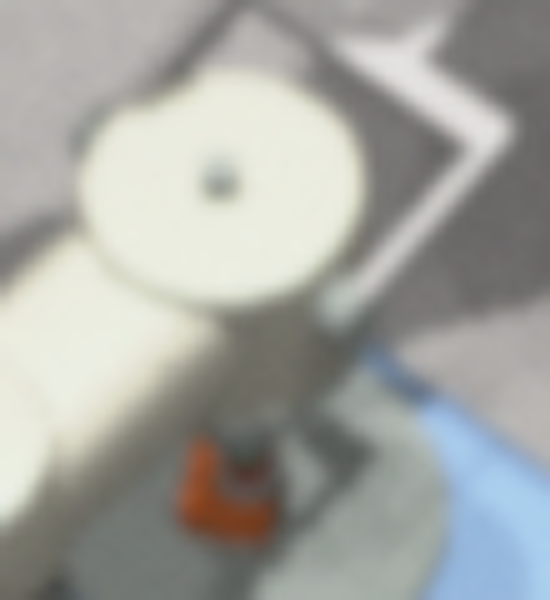

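Foot top reads about 88.5 against the block at 82.8, a difference of 6 mm (the foot's thickness), so the foot is touching. The final stroke goes in gradually, measuring as I hold.

```bash
python3 -m inch '0 0 0.8 0 0 0;0 0 1.4 0 0 0;0 0 2 0 0 0; 0 0 2.5 0 0 0; 0 0 3 0 0 0;0 0 3.4 0 0 0;0 0 3.8 0 0 0;0 0 4.1 0 0 0;0 0 4.1 0 0 0; 0 0 4.1 0 0 0;0 0 4.1 0 0 0;0 0 4.1 0 0 0'
python3 -c "
from h import *
p,d=look('r7',16);foot(d,p)"
```

```text
time: 13.35
tcp_pos: [472.1, -34.0, 200.1]
orientation: [-0.047, 0.999, 0.0, -0.0]
force: [-4.4, -0.6, 6.7]
gripper_width: 0.004
t 14.15 rod 223.90274650270987 F [-4.199  0.656  4.555] press [-143.075    0.256  200.141]
200 [194, 190, 176, 175, 175, 176, 175, 173, 172, 171, 168] [[105, 104, 95], [107, 106, 97], [109, 108, 98], [110, 109, 101], [114, 114, 105], [117, 117, 109]]
201 [189, 170, 171, 171, 171, 170, 169, 167, 168, 168, 166] [[105, 105, 98], [109, 109, 101], [110, 110, 102], [111, 112, 104], [115, 117, 110], [118, 120, 114]]
202 [165, 168, 168, 168, 168, 168, 167, 165, 123, 118, 69] [[102, 105, 99], [107, 109, 104], [107, 110, 104], [104, 107, 102], [104, 107, 102], [106, 110, 104]]
203 [70, 116, 121, 123, 124, 124, 123, 121, 119, 114, 69] [[94, 97, 93], [97, 101, 97], [96, 100, 96], [92, 96, 92], [89, 93, 89], [89, 93, 89]]
204 [82, 108, 115, 118, 119, 119, 119, 117, 114, 108, 68] [[86, 89, 85], [87, 91, 87], [85, 89, 86], [84, 87, 85], [80, 84, 81], [84, 88, 85]]
205 [82, 83, 109, 113, 114, 114, 114, 111, 108, 81, 68] [[85, 85, 80], [82, 85, 82], [81, 84, 82], [81, 83, 80], [81, 82, 79], [87, 90, 87]]
206 [82, 83, 88, 107, 108, 108, 109, 107, 89, 77, 70] [[89, 82, 76], [82, 81, 78], [80, 77, 75], [80, 76, 73], [82, 78, 75], [91, 91, 87]]
207 [83, 83, 87, 89, 91, 94, 92, 89, 89, 72, 68] [[92, 81, 74], [84, 75, 71], [82, 69, 66], [82, 68, 66], [85, 75, 72], [90, 89, 84]]
208 [83, 83, 84, 89, 89, 89, 89, 89, 87, 69, 69] [[95, 80, 71], [88, 77, 73], [86, 73, 70], [86, 72, 69], [86, 78, 74], [86, 84, 80]]
209 [83, 82, 83, 84, 86, 88, 87, 85, 81, 69, 69] [[105, 76, 62], [97, 78, 69], [94, 78, 71], [93, 78, 71], [90, 77, 69], [84, 76, 70]]
```

View pics/r7.png

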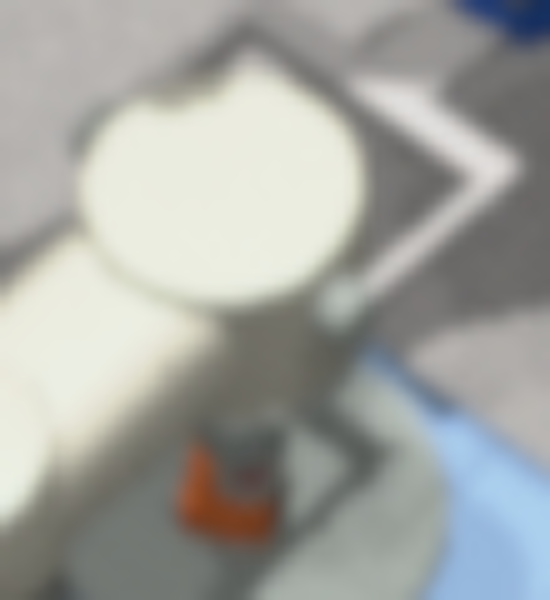

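```bash
cat > tb.py <<'E'
from h import *
def contour(z,r,us,off=(0,0)):
    pts=np.array([proj("scene",W([-30+off[0]+r*np.cos(a),off[1]+r*np.sin(a),z])) for a in np.linspace(0,2*np.pi,181)])
    return [np.interp(u,*(lambda q:(q[:,0],q[:,1]))(pts[pts[:,1]>pts[:,1].mean()][np.argsort(pts[pts[:,1]>pts[:,1].mean()][:,0])])) for u in us]
E
python3 - <<'E'
from tb import *
us=np.arange(285,294)
obs={'r7':[204,205,206,206,206,206,206,205,204],'r6':[203,204,204,205,205,205,204,204,203]}
for z in range(100,118,1): print(z,np.round(contour(z,13,us),1))
print(obs)
print("foot low edge 82:",np.round(contour(82,10,us),1), "tube half width check", proj("scene",W([-30,0,105])))
E
```

```text
100 [204.9 206.8 207.6 208.  208.2 208.2 208.  207.6 206.9]
101 [204.8 206.6 207.4 207.8 208.  208.  207.8 207.4 206.7]
102 [204.7 206.5 207.2 207.6 207.8 207.8 207.6 207.2 206.5]
103 [204.6 206.3 207.  207.4 207.6 207.6 207.4 207.  206.3]
104 [204.5 206.1 206.9 207.3 207.4 207.4 207.2 206.8 206.1]
105 [204.4 206.  206.7 207.1 207.2 207.2 207.  206.6 205.9]
106 [204.3 205.8 206.5 206.9 207.1 207.  206.8 206.4 205.7]
107 [204.1 205.6 206.3 206.7 206.9 206.8 206.6 206.2 205.5]
108 [204.  205.5 206.1 206.5 206.7 206.6 206.4 206.  205.3]
109 [203.9 205.3 206.  206.3 206.5 206.5 206.2 205.8 205.1]
110 [203.7 205.1 205.8 206.1 206.3 206.3 206.  205.6 204.9]
111 [203.6 204.9 205.6 206.  206.1 206.1 205.8 205.4 204.7]
112 [203.5 204.8 205.4 205.8 205.9 205.9 205.7 205.2 204.5]Traceback (most recent call last):
  File "<stdin>", line 4, in <module>
  File "tb.py", line 3, in contour
    pts=np.array([proj("scene",W([-30+off[0]+r*np.cos(a),off[1]+r*np.sin(a),z])) for a in np.linspace(0,2*np.pi,181)])
                  ~~~~^^^^^^^^^^^^^^^^^^^^^^^^^^^^^^^^^^^^^^^^^^^^^^^^^^^^^^^^^^
  File "h.py", line 12, in proj
    i=optics.camera_info(n); T=np.linalg.inv(i['world_from_camera'])
ValueError: time passes only in moves, steps and waits
```

```bash
cat >> h.py <<'E'
import functools
class _O:
    read_camera=staticmethod(optics.read_camera)
    camera_info=staticmethod(functools.lru_cache(optics.camera_info))
optics=_O
E
python3 - <<'E'
from tb import *
D=[];F=[];P=[];Z=[]
for k in range(24):
    p,d=optics.read_camera("scene");D.append(d);P.append(p.astype(float));o=manip.get_obs();F.append(o['force']);Z.append(o['tcp_pos'][2])
F=np.array(F);print("F",F.mean(0),F.std(0)/5,np.mean(Z),manip.get_obs()['time'])
d=np.mean(D,0);np.save("d7.npy",d);np.save("p7.npy",np.mean(P,0))
for v in range(203,213): print(v,[round(float(hz(d,u,v)),1) for u in range(283,296)])
us=np.arange(284,296)-.0
for z in(81,82,83,88): print(z,np.round(contour(z,10,us),1))
E
```

```text
F [-4.039 -0.579  5.2  ] [0.088 0.119 0.083] 200.14773695606686 15.35
203 [68.7, 68.4, 114.7, 120.7, 122.5, 123.7, 123.5, 123.4, 121.3, 118.7, 113.4, 68.7, 68.5]
204 [68.2, 81.8, 109.0, 115.5, 117.4, 118.6, 118.8, 118.5, 116.6, 114.4, 108.4, 68.4, 68.5]
205 [68.7, 82.8, 83.4, 109.9, 112.0, 113.2, 113.1, 113.4, 111.2, 108.7, 80.1, 107.9, 68.8]
206 [69.3, 81.9, 82.5, 88.4, 143.2, 107.9, 108.5, 108.3, 106.2, 88.6, 76.8, 68.6, 68.6]
207 [68.3, 83.1, 82.4, 126.2, 87.9, 91.4, 131.0, 92.2, 89.5, 89.3, 71.9, 68.8, 68.8]
208 [81.9, 82.4, 83.0, 82.4, 126.8, 89.1, 88.8, 87.9, 89.1, 88.7, 69.0, 68.3, 68.7]
209 [82.7, 82.7, 83.0, 81.8, 84.4, 86.3, 88.0, 87.1, 85.7, 80.8, 68.5, 67.9, 68.8]
210 [83.0, 83.0, 82.6, 82.6, 82.8, 82.0, 121.3, 82.1, 83.0, 115.2, 69.0, 68.7, 68.9]
211 [79.2, 80.2, 81.1, 81.9, 82.1, 120.4, 82.5, 82.9, 83.0, 71.8, 68.8, 69.0, 68.1]
212 [74.0, 74.9, 114.8, 114.9, 77.5, 77.4, 79.3, 80.7, 80.2, 69.3, 68.5, 106.9, 108.2]
81 [207.9 207.9 207.9 209.5 210.3 210.7 210.8 210.7 210.2 209.4 207.8 207.8]
82 [207.7 207.7 207.7 209.3 210.2 210.5 210.6 210.5 210.  209.2 207.6 207.6]
83 [207.5 207.5 207.5 209.2 210.  210.4 210.4 210.3 209.9 208.9 207.4 207.4]
88 [206.6 206.6 206.6 208.4 209.1 209.4 209.5 209.3 208.9 207.9 206.5 206.5]
```

The readings agree: the tube's lower edge puts the squeeze at 6.6–8.3 mm, and the force rise gives about 9.3 N (about 8 mm). I add about 1 mm of feed, which is 3.3 mm at the pad.

```bash
python3 -m inch '0 0 0.1 0 0 0;0 0 0.2 0 0 0;0 0 0.33 0 0 0;0 0 0.33 0 0 0;0 0 0.33 0 0 0;0 0 0.33 0 0 0'
python3 - <<'E'
from tb import *
D=[];F=[];P=[];Z=[]
for k in range(24):
    p,d=optics.read_camera("scene");D.append(d);P.append(p.astype(float));o=manip.get_obs();F.append(o['force']);Z.append(o['tcp_pos'][2])
F=np.array(F);print("F",F.mean(0),F.std(0)/5,np.mean(Z),manip.get_obs()['time'])
d=np.median(D,0);p=np.mean(P,0)
for v in range(203,211): print(v,[round(float(hz(d,u,v)),1) for u in range(283,296)])
p7=np.load("p7.npy")
for v in range(202,210): print(v,p7[v,289].astype(int),p[v,289].astype(int),p7[v,290].astype(int),p[v,290].astype(int))
cv2.imwrite("pics/r8.png",cv2.resize(p[160:220,265:320,::-1].astype(np.uint8),None,fx=10,fy=10,interpolation=cv2.INTER_CUBIC))
print(blob(p.astype(np.uint8),(330,225,365,255),red))
E
```

```text
time: 15.85
tcp_pos: [472.3, -34.0, 197.0]
orientation: [-0.047, 0.999, -0.0, -0.0]
force: [-3.0, 0.1, 6.5]
gripper_width: 0.002
F [-3.883 -0.248  6.371] [0.107 0.082 0.114] 197.05774047968907 17.05
203 [68.7, 69.0, 115.6, 121.2, 122.3, 123.9, 123.2, 122.7, 121.2, 119.0, 113.1, 68.7, 69.2]
204 [69.1, 81.9, 108.2, 114.5, 117.5, 119.2, 119.4, 118.7, 117.0, 114.0, 108.1, 68.7, 68.7]
205 [68.4, 82.2, 83.0, 109.7, 111.8, 113.9, 113.5, 113.4, 110.9, 108.5, 80.7, 69.1, 68.9]
206 [69.1, 83.0, 82.3, 87.9, 107.3, 108.6, 108.9, 108.9, 106.0, 89.0, 76.6, 68.4, 67.9]
207 [69.0, 82.8, 83.1, 88.1, 88.2, 91.2, 92.7, 92.3, 89.8, 88.7, 71.9, 69.0, 67.9]
208 [82.5, 82.9, 81.9, 82.6, 88.8, 87.5, 89.0, 88.8, 88.9, 87.7, 67.6, 69.3, 69.2]
209 [82.9, 83.7, 82.6, 82.4, 82.8, 86.9, 87.6, 88.5, 86.1, 80.5, 69.6, 68.3, 69.0]
210 [82.1, 82.1, 82.2, 82.4, 82.4, 82.8, 83.1, 82.5, 82.8, 75.9, 69.2, 69.5, 68.8]
202 [107 110 104] [107 110 104] [105 107 102] [105 107 102]
203 [ 96 100  96] [ 97 101  96] [92 96 92] [92 96 92]
204 [86 90 86] [85 89 86] [84 87 84] [84 87 84]
205 [82 84 82] [82 85 82] [81 82 80] [81 84 81]
206 [80 77 74] [82 79 76] [80 76 72] [83 79 77]
207 [82 69 66] [86 71 68] [82 69 65] [85 71 68]
208 [86 73 69] [89 74 71] [85 73 69] [88 74 71]
209 [95 78 72] [95 78 71] [93 78 71] [94 78 71]
(array([345.178, 242.889]), array([12, 15,  8,  7, 45], dtype=int32))
```

View pics/r8.png

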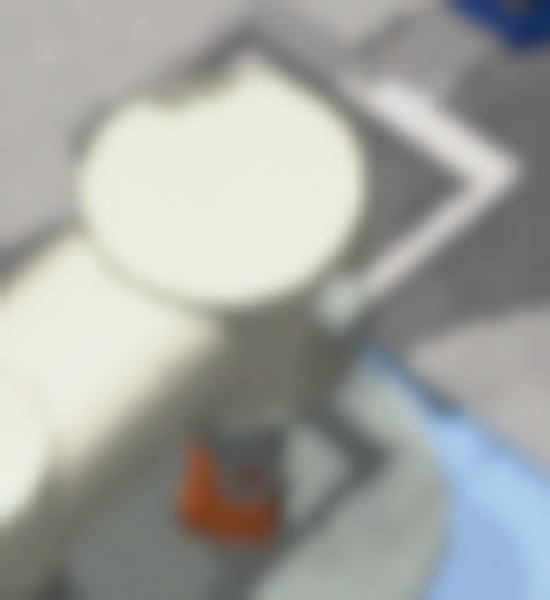

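The red band is still visible at about (289,207), with dark tube above it and no white showing. The knob is unmoved at (345.2,242.9). Estimates of the squeeze are:
- **Stroke geometry:** about 9.0–9.8 mm.
- **Tube edge:** at most about 8.4 mm, give or take 0.7.
- **Force rise:** about 11–13 N.

These bracket 9 mm and 11 N, so I'm handing in while holding.

```bash
python3 -c "
from plant import finish_job
print(finish_job())"
```

```text
the job is handed in; nothing more can be done
None
```

I finished the sequence in the order asked and handed it in at about 17 s of robot time, with the handle held down. My best estimate is that the foot squeezes the block by about 9 mm (11 N).

- **Safety trip:** I pushed the test button and saw the red lever drop. I pushed the lever back up, and its knob stayed at its original pixel position through to the end.
- **Pumping:** Three strokes brought the foot down to touch the block. On a fourth, partial stroke I pressed and held the handle.
- **Squeeze checks disagreed somewhat:**
  - Stroke geometry gave 9.0–9.8 mm.
  - The tube's lower edge in the depth image gave at most 8.4 mm, give or take 0.7 mm.
  - The rise in wrist force gave a rough 11–13 N.
- **Bands:** The red band was in view and no white was visible. I couldn't make out the green band clearly at this camera resolution.
- **Other limits:** All force readings stayed well under the limits. The arm did not come near the other bench items, but I took no final picture to check them.

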